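# Load the light box and hold its enabling lever

## Task

Set the two tabbed sample carriers into the two pockets of the light box, each with its tab in the pocket's slot and fully down flat. Only then press the sprung lever of the switch beside it down to level, flush with the top edges of its two cheeks, never far beyond, and finish while still holding it there. Leave the other things where they are.

Things in the scene. Friction and masses are not known exactly. Their poses are not given: they have to be found in the camera images.
- light_box: low grey light box fixed to the worktop, 170 (x) x 200 (y) x 40 high; origin under its centre. Its top is a 10 mm thick steel nest plate with two keyed pockets side by side, 84 mm apart along y. Each pocket is 67 (x) x 37 (y), 10 deep, 3 mm wider all round at its bevelled mouth; a slot 26 wide, 16.5 long leads out of its +x end (away from the robot). Pocket floors are 30 mm above the worktop, the plate's top 40.
- pocket_1 (a point): centre of the floor of the left (+y) pocket of the light box, 30 mm above the worktop; axes as the light box: x points to the slot
- slot_1 (a point): point on the floor of the slot of the left (+y) pocket, 36 mm from the pocket's centre: a seated carrier's tab lies over it
- pocket_2 (a point): centre of the floor of the right (-y) pocket of the light box, 30 mm above the worktop; axes as the light box: x points to the slot
- slot_2 (a point): point on the floor of the slot of the right (-y) pocket, 36 mm from the pocket's centre: a seated carrier's tab lies over it
- carrier_1_center (a point): centre of one of two equal loose sample carriers, 15 mm above its underside; x points to its tab, z up. Steel plate 60 (x) x 30 (y) x 12 high, tab 14 wide sticking out 12 mm at the +x end, grey grip rib 44 (x) x 12 (y) on top, 12 to 30 mm above the underside: take it across the rib. About 0.09 kg. Seated, this point is 15 mm above the pocket floor; the wrong way round it stays 10 mm too high.
- carrier_1_tab (a point): point over the tab of this carrier, 36 mm from the carrier's centre towards +x, 15 mm above its underside
- carrier_2_center (a point): centre of one of two equal loose sample carriers, 15 mm above its underside; x points to its tab, z up. Steel plate 60 (x) x 30 (y) x 12 high, tab 14 wide sticking out 12 mm at the +x end, grey grip rib 44 (x) x 12 (y) on top, 12 to 30 mm above the underside: take it across the rib. About 0.09 kg. Seated, this point is 15 mm above the pocket floor; the wrong way round it stays 10 mm too high.
- carrier_2_tab (a point): point over the tab of this carrier, 36 mm from the carrier's centre towards +x, 15 mm above its underside
- lever_switch: grey switch block fixed to the worktop: base plate 180 (x) x 76 (y) x 12, two upright cheeks 100 long (x) and 8 thick, their level top edges 70 mm above the worktop; origin under the base plate's centre. Between the cheeks a sprung steel lever is hinged at x = +55, z = 65 mm of this frame; its free end with the press pad points to -x (to the robot).
- lever (a joint): angle of the lever, rad: 0 released (free end 0.30 rad above level), 0.30 level (its top flush with the cheeks' top edges; the running position), 0.60 pressed down to the stop; it springs back up by itself. Pressing at the pad takes about 2.5 N at 0, 6 N at 0.30, 8 N at 0.5.
- lever_pad (a point): middle of the upper face of the lever's press pad (38 x 34), 117 mm from the hinge pin along the lever and 5 mm above its centre line; about 104 mm above the worktop when released, 70 mm when level; presses down, moving on an arc about the pin. Turns with the lever.
- marker_blue: bystander: felt marker, 17x136x18, lying in front of the light box (mm); origin at the centre of its underside
- timer: bystander: small white bench timer, 70x64x17, at the right (mm); origin at the centre of its underside
- tape_1: bystander: roll of tape lying flat, 104 across, 25 high, behind the lever switch (mm); origin at the centre of its underside
- mouse: bystander: black computer mouse, 111x60x36, behind the light box (mm); origin at the centre of its underside
- petri_single: bystander: petri dish, 91 across, 17 high, at the left (mm); origin at the centre of its underside
- pen_1: bystander: ball pen, 12x145x9, lying in front of the lever switch (mm); origin at the centre of its underside
Mind the look-alikes: they are no part of the job. Leave any orange or red look-alike of the part that bears carrier_2_center alone.

How it is judged:
By the outcome, as a careful person would: the job done as asked, in the order asked, and still so for the second after the job is handed in, while the arm keeps its last pose, push and grip.
It also fails if it takes over 72 s, if anything falls off the work surface, if the arm or the gripper's body presses on something with over 40 N, if the wrist force passes 120 N, or if a joint passes its speed limit or range.

## Robot

A 7-joint arm with a two-finger parallel gripper is mounted at the origin on a cart in front of the work surface, level with it; the furniture and walls round the work are solid. World frame = base frame: x ahead of the robot, y to its left, z up, the work surface at z = 0. Lengths are in mm, angles in rad, forces in N, time in s.
With the tool pointing down it reaches from about 400 to 875 mm from the base axis. Payload 4.4 kg.
Tool frame: the origin (TCP) lies between the finger pads; the fingertips stand 11 mm ahead of it and the grasp point (between the pads) lies 8 mm behind it (robot.tip_extent is the distance from the TCP to the fingertips, in mm); z points along the fingers, x is the direction in which the jaws open and shut, and the axes are right-handed (so a half turn about z gives the same grasp; the last joint's range is limited). The gripper opens to 85 mm and grips with 20 to 120 N. Pads are 22 mm wide; open, the fingers measure 114 mm over their backs; the gripper's body (76 mm by 85 mm) begins 54 mm behind the grasp point. The pads swing forward as they close: fully open they stand 13 mm farther back than shut.
Start: joints at [1.157, 0.628, 0.038, 1.517, -0.027, 0.996, -0.02], TCP at [221.567, -611.086, 242.313] pointing down, gripper open.
Joint ranges: [-3.06, 3.06], [-0.37, 2.12], [-1.25, 1.32], [0.18, 2.47], [-1.1, 4.24], [0.23, 1.98], [-2.94, 2.94]. Speed limits (rad/s): [2.57, 2.57, 3.14, 3.14, 3.14, 3.14, 3.14].

## Interface

Orientations are given as [roll, pitch, yaw] about the fixed x, y, z axes, in that order (R = Rz(yaw) Ry(pitch) Rx(roll)).
In Python, from bench import robot, cams, sign_off gives the robot as it stands. The module is installed in compiled form; this text tells all that it offers.
- The arm moves only by the tool apply_moves, never from a script. Its argument "rows" is a list of rows, each a list of 7 numbers: the turn, a rotation vector about the tool's x, y, z in degrees, then the shift along the tool's x, y, z in cm, then the finger opening in cm, from 0 to 8.54. In form: [[ax, ay, az, dx, dy, dz, hand], ...]. A call has 1 to 5 rows; each row is the pose to reach, as a shift and turn from the pose measured when the call began, along the tool's axes at that moment; what a row does not reach only later rows make up. A row lasts 1/8 s, in which the tool goes at most 62.5 mm and 10.7 degrees, less where a joint would pass 70% of its speed; a pose out of reach is approached as far as the arm can. A call with a gripper value outside its range is refused whole. The fingers move at their own pace and stop on an object; "force" is the grip in N (left out, the last holds). Time passes only in rows, so rows that repeat a pose let the fingers close. It gives the time, the measured TCP pose, the force and the opening at its end, in the units of the state.
- robot.get_obs(): the state, without advancing time (a new reading comes with each control period).
- cams.camera(name): name is "side" or "top" or "wrist"; returns (picture, depth): 480x640x3 uint8, red, green, blue; 480x640 float32, mm along the optical axis (not along the pixel's ray), 0 where there is no reading.
- cams.camera_info(name): a dict with "fov_y" (degrees; the focal length in pixels is half the picture's height over the tangent of half this angle, whatever the lens; pixels are square), "cx", "cy" (the principal point, pixels), "k1" (the pictures are not rectified: a ray, as slopes to the right and down, at radius r is drawn at 1 + k1 r^2 times it, then the intrinsics apply), "camera_from_world" (4x4, takes a point from world to camera coordinates); the wrist camera has in their place "hand_eye" (4x4, takes a point from camera to tool coordinates, whose origin is the TCP and whose axes are the tool frame's). Camera axes: x right, y up, looking along -z (the intrinsics and any distortion apply to the point x, -y, -z); pixel columns grow to the right and rows downward; lengths in mm; the calibration is good to about 2 mm. A picture is of the moment at which its call begins: read the wrist's pose just before it. camera_info takes no time and is no camera call.
- sign_off(): hands the job in, once; it reports no verdict.
The state is a dict: "t": time; "joint_positions": joint angles; "joint_vel": joint speeds; "joint_torque": joint torques, N m; "tool_pos": TCP position; "tcp_rot": TCP orientation; "wrist_force": force on the tool from outside, world axes, zero at the start; "wrist_torque": the same for the moment, N m; "finger_gap": finger opening in mm.
Only numpy, scipy, OpenCV 4.12 (cv2) and the standard library are available. Lean on these libraries where they do the work, as an engineer would, in place of code of your own. Each camera call takes 0.05 s, during which the arm holds its last target.

## Working session

There is one attempt and no reset: what is moved stays moved. The work goes in short steps, Python scripts to look and compute and a tool call to move; the robot and the scene stay as the last step left them, time stands still between calls to the robot, and variables do not carry over. Pictures are saved under pics/ and viewed, and the job is handed in when it is done.

Besides the shell and the picture viewer there is one more tool, called after "Call:" by a JSON object that holds its "method" and its "body". apply_moves: Moves the arm, as the interface text tells. Its arguments: {"type":"object","properties":{"rows":{"type":"array"},"force":{"type":"number"}},"required":["rows"]}

```bash
mkdir -p pics
python3 - <<'E'
from bench import robot, cams
import cv2, numpy as np
print(robot.get_obs())
for n in ("top","side","wrist"):
    p,d=cams.camera(n); cv2.imwrite(f"pics/{n}0.png",p[:,:,::-1]); np.save(f"pics/{n}0_d.npy",d); np.save(f"pics/{n}0_p.npy",p)
    print(n,cams.camera_info(n))
E
```

```text
{'t': 0.0, 'joint_positions': array([ 1.15718777,  0.62935335,  0.03846351,  1.51835746, -0.02698823,
        0.99632504, -0.0199648 ]), 'joint_vel': array([-0.0012664 ,  0.00086688,  0.00074776, -0.00078606, -0.00032837,
       -0.00036241,  0.00071052]), 'joint_torque': array([-1.29533702e-03, -5.63394964e+01,  1.22637894e+00, -1.93446386e+01,
        1.10674641e-02,  1.03942497e-02,  1.03308406e-05]), 'tool_pos': array([ 221.35029705, -610.50299229,  241.38817734]), 'tcp_rot': array([ 3.14154440e+00,  1.92398984e-03, -1.22296341e+00]), 'wrist_force': array([-0.57805418,  0.02898379,  0.13541911]), 'wrist_torque': array([ 0.03774366, -0.01304532,  0.02323854]), 'finger_gap': 85.10929190753285}
top {'fov_y': 57.822845694820614, 'cx': 326.45836593350526, 'cy': 237.07598322988136, 'k1': 0.025914384554087094, 'camera_from_world': array([[-5.01935667e-02, -9.98737790e-01,  1.85252599e-03,
         4.93323602e+01],
       [ 9.76685307e-01, -4.86974597e-02,  2.09079814e-01,
        -5.64806617e+02],
       [-2.08725698e-01,  1.23037965e-02,  9.77896825e-01,
        -1.20592337e+03],
     
[... 327 characters left out ...]
-4.32628367e-01,  8.60179467e-01,
        -2.16121829e+02],
       [-4.69153649e-01,  7.21021373e-01,  5.09924537e-01,
        -1.27401061e+03],
       [ 0.00000000e+00,  0.00000000e+00,  0.00000000e+00,
         1.00000000e+00]])}
wrist {'fov_y': 66.94621453315241, 'cx': 319.22664472582613, 'cy': 241.94568291954613, 'k1': -0.07115449560237982, 'hand_eye': array([[ 9.99998166e-01,  8.91831266e-04,  1.69486715e-03,
        -5.00990027e-01],
       [ 1.31578561e-03, -9.62963960e-01, -2.69626930e-01,
        -6.95155787e+01],
       [ 1.39163426e-03,  2.69628665e-01, -9.62963367e-01,
        -1.32218883e+02],
       [ 0.00000000e+00,  0.00000000e+00,  0.00000000e+00,
         1.00000000e+00]])}
```

View pics/top0.png

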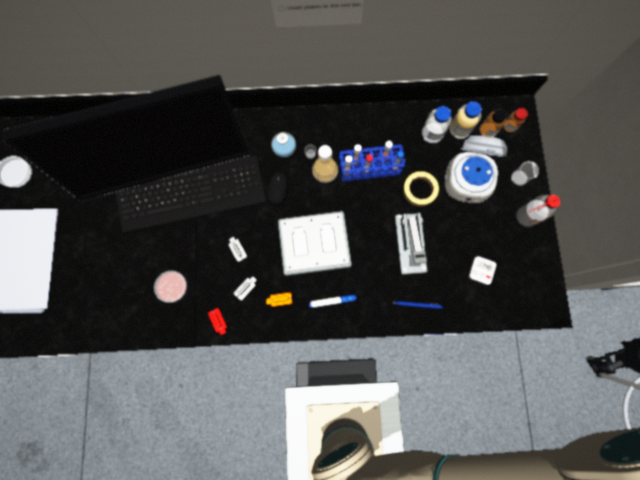

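View pics/side0.png

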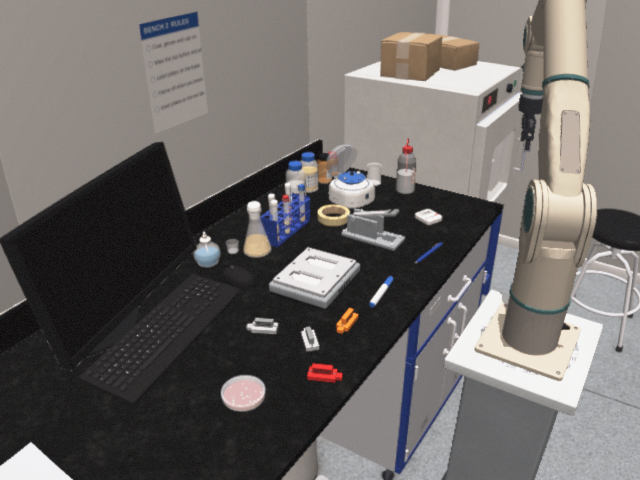

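View pics/wrist0.png

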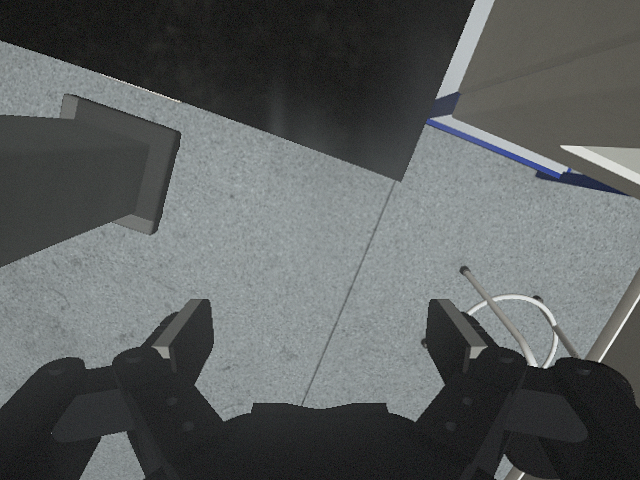

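The top view shows the grey carriers at about (237,249) and (245,288), with the orange one at (279,299) and the red one at (218,321). The light box is at (315,243) and the switch at (411,243). Next I'll enlarge these areas.

```bash
cat > h.py <<'E'
import numpy as np, cv2
from scipy.spatial.transform import Rotation as R
from bench import robot, cams
def K(ci):
    f=240/np.tan(np.radians(ci["fov_y"]/2)); return f
def T_wt(o):
    T=np.eye(4); T[:3,:3]=R.from_euler('xyz',o["tcp_rot"]).as_matrix(); T[:3,3]=o["tool_pos"]; return T
def wfc(name,o=None):
    ci=cams.camera_info(name)
    if name=="wrist": return T_wt(o)@ci["hand_eye"]
    return np.linalg.inv(ci["camera_from_world"])
def ray(name,uv,W):
    ci=cams.camera_info(name); f=K(ci)
    d=np.array([(uv[0]-ci["cx"])/f,(uv[1]-ci["cy"])/f]); s=d.copy()
    for _ in range(30): s=d/(1+ci["k1"]*(s@s))
    v=np.array([s[0],-s[1],-1.]); return W[:3,3],W[:3,:3]@v
def px2w(name,uv,z,o=None,W=None):
    W=wfc(name,o) if W is None else W
    c,v=ray(name,uv,W); return c+v*(z-c[2])/v[2]
def w2px(name,P,o=None,W=None):
    W=wfc(name,o) if W is None else W
    ci=cams.camera_info(name); f=K(ci)
    p=np.linalg.inv(W)@np.append(P,1); s=np.array([p[0],-p[1]])/-p[2]
    s=s*(1+ci["k1"]*(s@s)); return s*f+[ci["cx"],ci["cy"]]
def crop(p,x0,y0,x1,y1,k,fn):
    cv2.imwrite(fn,cv2.resize(p[y0:y1,x0:x1,::-1].copy(),None,fx=k,fy=k,interpolation=cv2.INTER_CUBIC))
E
python3 - <<'E'
from h import *
p=np.load("pics/top0_p.npy")
crop(p,200,200,360,320,5,"pics/c1.png")
crop(p,380,190,500,280,6,"pics/c2.png")
for n,uv,z in (("c1",(237,249),12),("c2",(245,288),12),("box",(315,243),40),("sw",(411,243),50)): print(n,px2w("top",uv,z))
E
```

```text
c1 [553.55088051 290.52494879  12.        ]
c2 [435.47302282 267.80602246  12.        ]
box [554.5987204   55.43920518  40.        ]
sw [ 538.61928926 -225.15935053   50.        ]
```

View pics/c1.png

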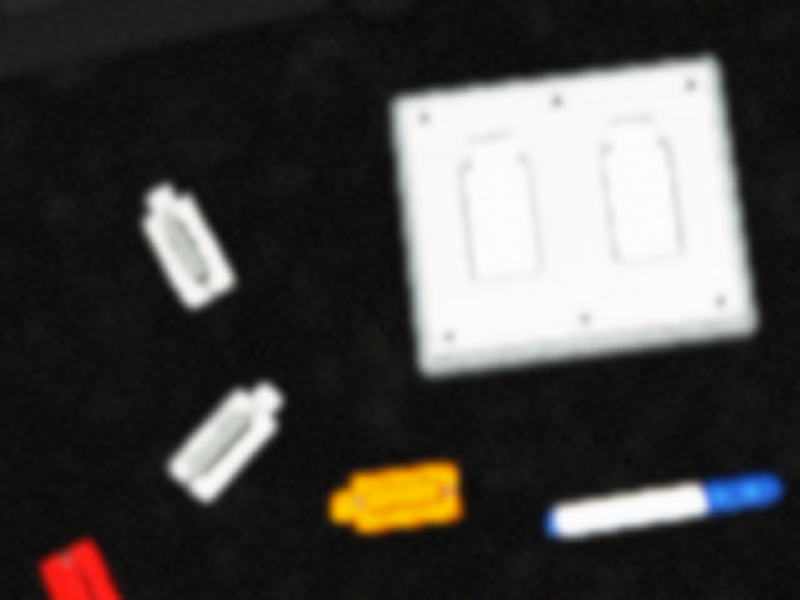

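View pics/c2.png

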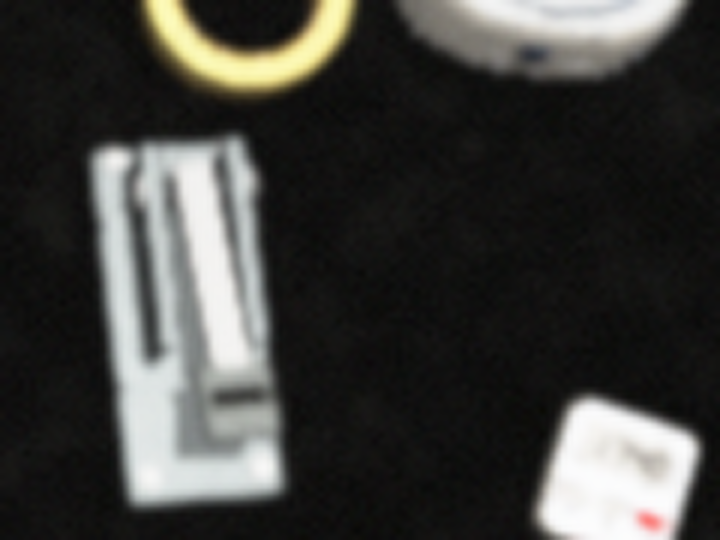

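Run:
```python
from h import *
c=lambda x,y:(200+x/5-.4,200+y/5-.4)
s=lambda x,y:(380+x/6-.4,190+y/6-.4)
P=lambda uv,z:px2w("top",uv,z)
for n,t,r in (("A",(158,188),(210,300)),("B",(268,393),(190,483))):
    a,b=P(c(*t),12),P(c(*r),12); d=a-b
    print(n,a,b,"len",np.hypot(*d[:2]),"yaw",np.degrees(np.arctan2(d[1],d[0])),"body c",b+d/np.linalg.norm(d)*30)
L=[P(c(*q),40) for q in ((392,97),(715,58),(757,325),(422,365))]
print(np.round(L,1)); L=np.array(L); print("box",L.mean(0)); 
e=(L[0]+L[1]-L[2]-L[3])/2; g=(L[0]+L[3]-L[1]-L[2])/2
print(np.linalg.norm(e),np.degrees(np.arctan2(e[1],e[0])),np.linalg.norm(g),np.degrees(np.arctan2(g[1],g[0]))-90)
# switch base corners z=12
for q,z in (((92,155),12),((130,503),12),((283,492),12)): print(P(s(*q),z))
# cheek tops
for q in ((142,150),(236,140),(262,345)): print("ch",P(s(*q),70))
```

```text
A [590.67946638 307.71099933  12.        ] [520.64555629 277.0563489   12.        ] len 76.44904286678657 yaw 23.63954994021488 body c [548.12814108 289.08579333  12.        ]
B [463.18549213 243.31630869  12.        ] [412.58451447 289.67498322  12.        ] len 68.6264208916606 yaw -42.49471937160084 body c [434.70470244 269.4093156   12.        ]
[[633.  162.4  40. ]
 [647.5 -31.5  40. ]
 [485.1 -46.6  40. ]
 [471.5 149.3  40. ]]
box [559.30063956  58.39580928  40.        ]
162.59889810566227 4.97884839321998 195.44355488795318 4.134092289985716
[ 633.86434566 -191.95005427   12.        ]
[ 455.41062292 -195.89848655   12.        ]
[ 457.15048234 -271.92857819   12.        ]
ch [ 620.19482378 -206.11009771   70.        ]
ch [ 622.91642688 -252.17214528   70.        ]
ch [ 521.12099432 -254.98803602   70.        ]
```

```bash
cat > go.py <<'E'
import sys
from h import *
# usage: go.py x y z yawdeg -> row from current pose
def row(x,y,z,yaw,o=None):
    o=o or robot.get_obs(); T=T_wt(o)
    G=np.eye(4); G[:3,:3]=R.from_euler('xyz',[np.pi,0,np.radians(yaw)]).as_matrix(); G[:3,3]=[x,y,z]
    D=np.linalg.inv(T)@G
    return np.round(np.r_[R.from_matrix(D[:3,:3]).as_rotvec(degrees=True),D[:3,3]/10],2)
if __name__=="__main__":
    o=robot.get_obs()
    print("t",round(o["t"],2),"pos",np.round(o["tool_pos"],1),"rot",np.round(np.degrees(o["tcp_rot"]),2),"F",np.round(o["wrist_force"],1),"gap",round(o["finger_gap"],1),"q",np.round(o["joint_positions"],2))
    a=list(map(float,sys.argv[1:]))
    for i in range(0,len(a),4): print(a[i:i+4],row(*a[i:i+4],o=o).tolist())
E
python3 go.py 480 -330 260 -20
```

```text
t 0.15 pos [ 221.4 -610.6  241.6] rot [-1.800e+02  8.000e-02 -7.007e+01] F [-0.7 -0.2  0.3] gap 85.2 q [ 1.16  0.63  0.04  1.52 -0.03  1.   -0.02]
[480.0, -330.0, 260.0, -20.0] [-0.04, 0.08, -50.07, -17.57, -33.87, -1.81]
```

Call:
{"method": "apply_moves", "body": {"rows": [[0,0,-10,-3.5,-6.7,-0.4,8.5],[0,0,-20,-7,-13.5,-0.8,8.5],[0,0,-30,-10.5,-20.2,-1.2,8.5],[0,0,-40,-14,-27,-1.6,8.5],[0,0,-50,-17.5,-33.8,-1.8,8.5]]}}

```text
t: 0.78
tool_pos: [433.9, -379.8, 257.4]
tcp_rot: [-3.141, 0.001, -0.345]
wrist_force: [0.3, -0.5, -0.5]
finger_gap: 84.9
```

```bash
python3 go.py 500 -60 260 30
```

```text
t 0.78 pos [ 433.9 -379.8  257.4] rot [-1.7995e+02  4.0000e-02 -1.9760e+01] F [ 0.3 -0.5 -0.5] gap 84.9 q [ 0.81  0.51 -0.21  1.7   0.13  0.94  0.2 ]
[500.0, -60.0, 260.0, 30.0] [-0.07, 0.02, -49.76, -4.59, -32.33, -0.23]
```

Call:
{"method": "apply_moves", "body": {"rows": [[0,0,-10,-1,-6.2,0,8.5],[0,0,-20,-2,-12.4,0,8.5],[0,0,-30,-3,-18.6,0,8.5],[0,0,-40,-4,-24.8,0,8.5],[0,0,-50,-4.8,-31,0,8.5]]}}

```text
t: 1.4
tool_pos: [492.9, -73.0, 257.8]
tcp_rot: [-3.141, -0.0, 0.533]
wrist_force: [1.3, -0.4, -0.3]
finger_gap: 84.6
```

```bash
python3 go.py 520 60 270 84
```

```text
t 1.4 pos [492.9 -73.  257.8] rot [-1.7996e+02 -1.0000e-02  3.0550e+01] F [ 1.3 -0.4 -0.3] gap 84.6 q [ 0.44  0.43 -0.49  1.9   0.26  0.87  0.35]
[520.0, 60.0, 270.0, 84.0] [-0.04, -0.03, -53.45, 9.09, -10.07, -1.21]
```

Call:
{"method": "apply_moves", "body": {"rows": [[0,0,-10.5,2.5,-2.5,-0.4,8.5],[0,0,-21,5,-5,-0.8,8.5],[0,0,-32,7,-7.5,-1.2,8.5],[0,0,-42.5,9,-10,-1.2,8.5],[0,0,-53,9,-10,-1.2,8.5]]}}

```text
t: 2.02
tool_pos: [519.6, 62.2, 270.1]
tcp_rot: [3.141, -0.003, 1.469]
wrist_force: [0.5, -0.5, 0.7]
finger_gap: 85.3
```

```bash
cat > snap.py <<'E'
import sys
from h import *
n=sys.argv[1]; o=robot.get_obs(); p,d=cams.camera("wrist")
cv2.imwrite(f"pics/{n}.png",p[:,:,::-1]); np.savez(f"pics/{n}.npz",p=p,d=d,W=wfc("wrist",o))
print(o["t"],np.round(o["tool_pos"],1),np.round(np.degrees(o["tcp_rot"]),2),np.abs(o["joint_vel"]).max())
E
python3 snap.py w1; python3 go.py 540 230 270 110
```

```text
2.025 [519.6  62.2 270.1] [ 1.7999e+02 -1.5000e-01  8.4160e+01] 1.2355274064841277
t 2.08 pos [519.5  60.3 269.7] rot [-1.7996e+02 -8.0000e-02  8.4340e+01] F [-0.8  0.1 -0.3] gap 85.3 q [ 0.34  0.5  -0.76  1.82  0.41  0.98  0.89]
[540.0, 230.0, 270.0, 110.0] [-0.02, -0.09, -25.66, 17.09, 0.37, -0.01]
```

View pics/w1.png

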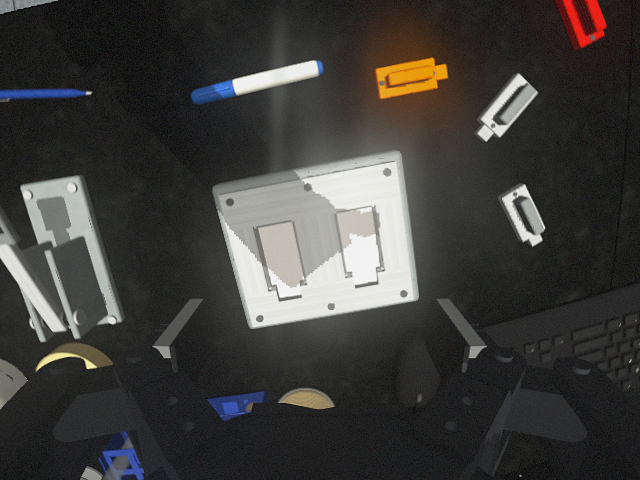

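The wrist view shows the box with both pockets (left in image about (280,258), right about (360,245)), slots pointing down. It also shows both grey carriers at the right, (508,107) and (522,215). The arm was still moving, so I'll retake it.

```bash
python3 snap.py w2
python3 - <<'E'
from h import *
a=np.load("pics/w2.npz"); p=a["p"]
crop(p,205,145,430,335,3.5,"pics/w2box.png"); crop(p,460,60,560,260,3,"pics/w2car.png")
E
```

```text
2.075 [519.5  60.3 269.7] [-1.7996e+02 -8.0000e-02  8.4340e+01] 0.2458852639872375
```

View pics/w2box.png

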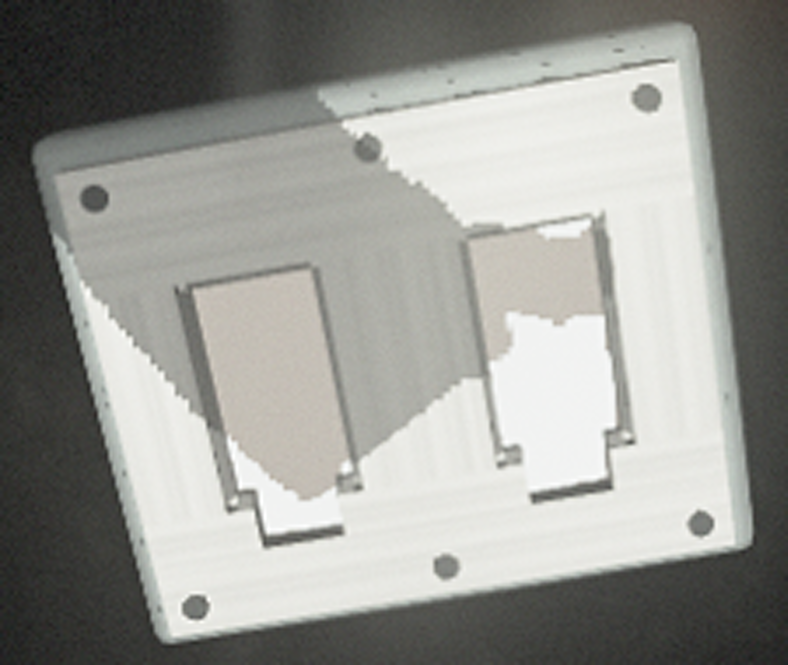

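View pics/w2car.png

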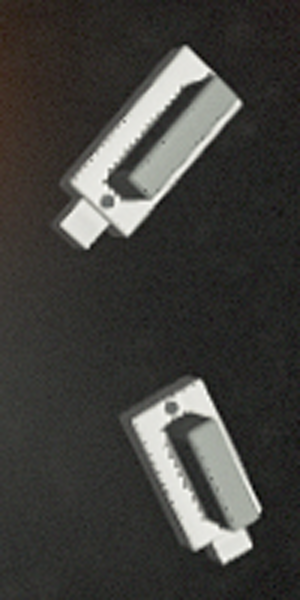

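Run:
```python
from h import *
W=np.load("pics/w2.npz")["W"]
c=lambda q,x0,y0,k:((q[0]+.5)/k+x0-.5,(q[1]+.5)/k+y0-.5)
P=lambda q,z:px2w("wrist",c(q,205,145,3.5),z,W=W)
S=np.array([P(q,40) for q in ((94,198),(368,149),(647,98),(700,523),(445,566),(195,606))])
print(np.round(S,1)); C=S.mean(0); print("C",C)
ex=(S[5]+S[4]+S[3]-S[0]-S[1]-S[2]); ey=(S[2]+S[3]-S[0]-S[5]);print("yaw",np.degrees(np.arctan2(ex[1],ex[0])),np.degrees(np.arctan2(ey[1],ey[0]))-90,np.linalg.norm(ey)/2,np.linalg.norm(ex)/3)
th=np.arctan2(ex[1],ex[0])
for nm,pts in (("p2floor",((193,288),(312,266),(355,478),(235,498))),("p1",((468,238),(594,214),(620,430),(500,455))),):
    print(nm,[np.round(P(q,30),1)[:2] for q in pts])
D=lambda q,z:px2w("wrist",c(q,460,60,3),z,W=W)
# body top z=12 corners
for nm,pts,t in (("B",((187,45),(243,100),(127,237),(70,190)),(80,250)),("A",((200,378),(262,513),(196,550),(132,415)),(232,558))):
    Q=np.array([D(q,12) for q in pts]); print(nm,np.round(Q[:,:2],1).tolist(),Q.mean(0)[:2],"tab",np.round(D((t),12)[:2],1))
d=np.load("pics/w2.npz")["d"]; print(d[107,508],d[240,320],d[300,330])
```

```text
[[501.8 -25.1  40. ]
 [495.9  54.9  40. ]
 [489.3 134.9  40. ]
 [621.  145.1  40. ]
 [627.2  65.   40. ]
 [633.2 -14.8  40. ]]
C [561.40843462  59.99575511  40.        ]
yaw 4.426792491115314 4.408111918014299 160.38047258617425 131.84248680848845
p2floor [array([533.3,  -2.3]), array([530.2,  34.2]), array([599. ,  39.5]), array([602. ,   1.1])]
p1 [array([526.4,  81.4]), array([522.9, 119.2]), array([591.5, 123.3]), array([596. ,  85.4])]
B [[404.5, 282.9], [423.9, 303.5], [467.4, 261.9], [449.7, 241.2]] [436.37678245 272.38020163] tab [470.5 244.9]
A [[520.0, 290.8], [573.9, 318.1], [586.0, 292.5], [531.4, 265.2]] [552.79753071 291.63264269] tab [590.7 307.2]
359.31854 373.9194 392.3299
```

```bash
python3 go.py 552.8 291.6 140 116.7
```

```text
t 2.12 pos [519.4  59.3 269.5] rot [-1.7993e+02 -6.0000e-02  8.3630e+01] F [-0.2 -0.9 -0.6] gap 85.3 q [ 0.34  0.5  -0.75  1.82  0.4   0.98  0.88]
[552.8, 291.6, 140.0, 116.7] [-0.05, -0.08, -33.07, 23.45, 0.76, 12.97]
```

Call:
{"method": "apply_moves", "body": {"rows": [[0,0,-8,5.5,0.2,2,8.5],[0,0,-16,11,0.4,5,8.5],[0,0,-25,17,0.6,8,8.5],[0,0,-33,23,0.8,11,8.5],[0,0,-33,23.4,0.8,13,8.5]]}}

```text
t: 2.75
tool_pos: [552.2, 295.3, 138.4]
tcp_rot: [3.142, -0.005, 2.037]
wrist_force: [-0.9, -1.5, -0.2]
finger_gap: 84.9
```

Call:
{"method": "apply_moves", "body": {"rows": [[0,0,0,0,0,0,8.5]]}}

```text
t: 2.88
tool_pos: [551.1, 294.0, 136.1]
tcp_rot: [-3.137, -0.003, 2.034]
wrist_force: [0.1, -1.1, 0.4]
finger_gap: 85.3
```

```bash
python3 snap.py w3; python3 go.py 552.8 291.6 140 116.7
```

```text
2.875 [551.1 294.  136.1] [-179.73   -0.18  116.54] 0.022979175172399065
t 2.92 pos [551.7 294.1 137.4] rot [-179.85   -0.2   116.53] F [0.4 0.3 1. ] gap 85.0 q [-0.1   0.83 -0.75  1.67  0.68  0.93  0.92]
[552.8, 291.6, 140.0, 116.7] [-0.15, -0.2, -0.17, -0.27, -0.02, -0.26]
```

View pics/w3.png

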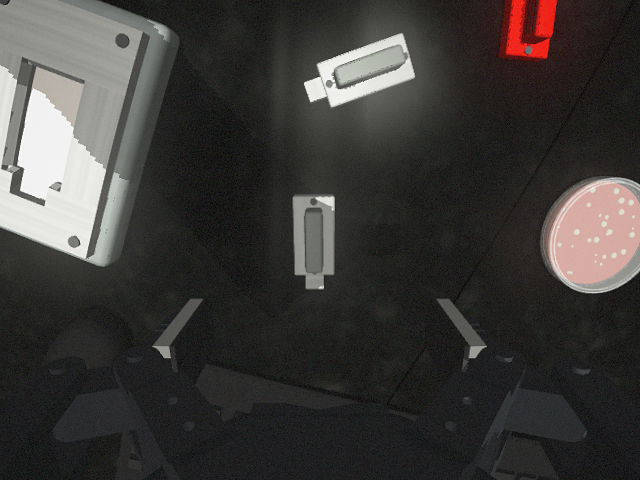

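The carrier sits at (314,235), aligned with the tool, tab at (314,283).

Run:
```python
from h import *
a=np.load("pics/w3.npz"); p=a["p"]; W=a["W"]
crop(p,270,180,360,300,5,"pics/w3c.png")
crop(p,295,20,425,120,6,"pics/w3d.png")
```

```text
(no output)
```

View pics/w3c.png

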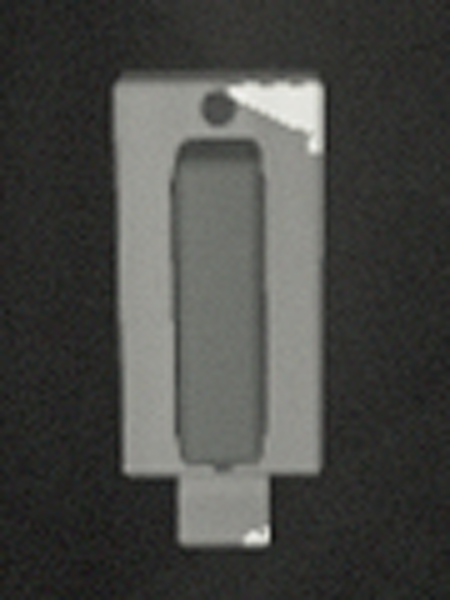

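View pics/w3d.png

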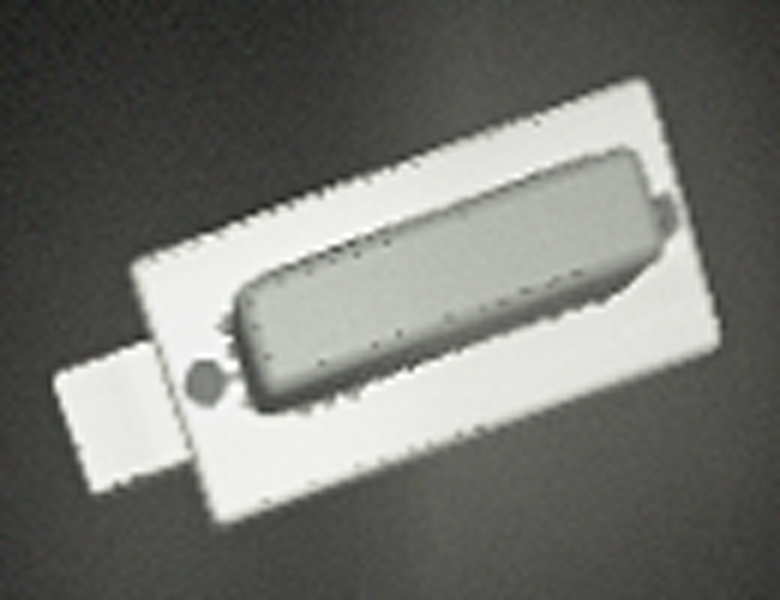

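```bash
python3 - <<'E'
from h import *
W=np.load("pics/w3.npz")["W"]
def D(q,z,x0,y0,k): return px2w("wrist",((q[0]+.5)/k+x0-.5,(q[1]+.5)/k+y0-.5),z,W=W)
A=np.array([D(q,12,270,180,5) for q in ((115,82),(322,80),(322,473),(124,475))])
B=np.array([D(q,12,295,20,6) for q in ((645,78),(720,345),(220,523),(132,263))])
for n,Q in (("A",A),("B",B)):
    v=Q[2]+Q[3]-Q[0]-Q[1]; w=Q[0]-Q[1]+Q[3]-Q[2]
    print(n,Q.mean(0),np.degrees(np.arctan2(v[1],v[0])),np.degrees(np.arctan2(w[1],w[0])),np.linalg.norm(v)/2,np.linalg.norm(w)/2)
E
python3 go.py 552 291 28 116.5
```

```text
A [552.39017358 291.27529996  12.        ] 26.873139758885717 -63.01701781502113 59.3325124543852 29.598404864770007
B [435.45003849 272.01813385  12.        ] -44.18372868507305 -134.08211309607265 58.74427219724262 29.05989491128953
t 2.92 pos [551.7 294.1 137.4] rot [-179.85   -0.2   116.53] F [0.4 0.3 1. ] gap 85.0 q [-0.1   0.83 -0.75  1.67  0.68  0.93  0.92]
[552.0, 291.0, 28.0, 116.5] [-0.15, -0.2, 0.03, -0.33, -0.09, 10.94]
```

Call:
{"method": "apply_moves", "body": {"rows": [[0,0,-0.3,-0.3,-0.05,4,5],[0,0,-0.3,-0.3,-0.05,8,5],[0,0,-0.3,-0.3,-0.05,9.5,5],[0,0,-0.3,-0.3,-0.05,9.9,5],[0,0,-0.3,-0.3,-0.05,9.9,5]]}}

```text
t: 3.55
tool_pos: [553.1, 291.6, 39.8]
tcp_rot: [-3.141, -0.004, 2.038]
wrist_force: [0.1, -0.6, 0.1]
finger_gap: 50.4
```

```bash
python3 snap.py w4; python3 go.py 552.4 291.3 26.5 116.8
```

```text
3.55 [553.1 291.6  39.8] [-179.98   -0.21  116.77] 0.009147096784641599
t 3.6 pos [553.2 291.9  40. ] rot [-180.     -0.22  116.79] F [ 0.3 -0.2  0. ] gap 50.3 q [-0.14  0.95 -0.66  1.71  0.8   0.77  0.83]
[552.4, 291.3, 26.5, 116.8] [-0.0, -0.22, -0.01, -0.02, -0.1, 1.35]
```

View pics/w4.png

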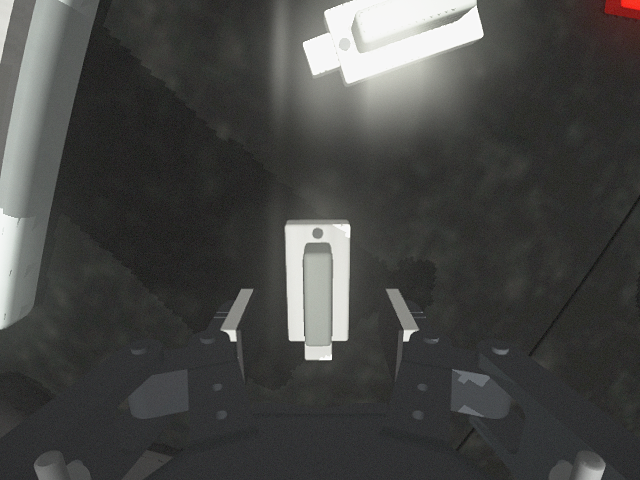

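The rib is centred between the open fingers. I'll go down and close.

Call:
{"method": "apply_moves", "body": {"rows": [[0,0.2,0,0,0,0.7,5],[0,0.2,0,0,0,1.4,5],[0,0.2,0,0,0,1.4,3],[0,0.2,0,0,0,1.4,0.8],[0,0.2,0,0,0,1.4,0.8]], "force": 40}}

```text
t: 4.22
tool_pos: [553.2, 292.1, 26.2]
tcp_rot: [3.141, -0.007, 2.039]
wrist_force: [0.4, -0.7, -0.7]
finger_gap: 11.1
```

Call:
{"method": "apply_moves", "body": {"rows": [[0,0,0,0,0,0,0.8],[0,0,0,0,0,0,0.8],[0,0,0,0,0,0,0.8]]}}

```text
t: 4.6
tool_pos: [553.2, 292.1, 26.1]
tcp_rot: [3.141, -0.007, 2.038]
wrist_force: [-0.4, -0.3, -0.8]
finger_gap: 10.9
```

```bash
python3 snap.py w5; python3 go.py 558.2 101.9 110 94.4
```

```text
4.6 [553.2 292.1  26.1] [179.99  -0.43 116.8 ] 0.001767152815665553
t 4.65 pos [553.2 292.1  26.1] rot [179.99  -0.43 116.8 ] F [ 0.  -0.7 -1.1] gap 11.2 q [-0.15  0.97 -0.65  1.72  0.81  0.74  0.82]
[558.2, 101.9, 110.0, 94.4] [-0.07, -0.42, 22.4, -17.14, -8.13, -8.51]
```

View pics/w5.png

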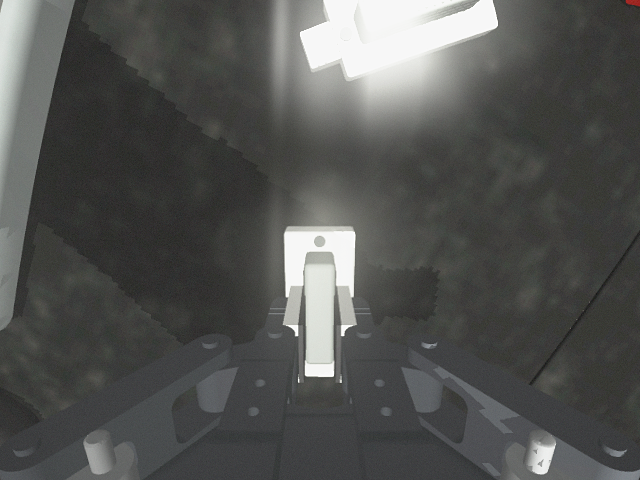

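Gripped; the gap is 11 mm on the 12 mm rib. Lifting and moving to over pocket 1.

Call:
{"method": "apply_moves", "body": {"rows": [[0,-0.2,0,0,0,-4,0.8],[0,-0.4,0,0,0,-8,0.8],[0,-0.4,7,-5,-2.6,-8.5,0.8],[0,-0.4,15,-10,-5,-8.5,0.8],[0,-0.4,22,-15,-7,-8.5,0.8]]}}

```text
t: 5.28
tool_pos: [558.4, 124.3, 110.3]
tcp_rot: [-3.141, 0.0, 1.651]
wrist_force: [0.9, -1.1, -1.3]
finger_gap: 10.8
```

```bash
python3 go.py 559.7 102 100 94.4
```

```text
t 5.28 pos [558.4 124.3 110.3] rot [-1.7995e+02  2.0000e-02  9.4580e+01] F [ 0.9 -1.1 -1.3] gap 10.8 q [ 0.13  0.78 -0.65  1.84  0.66  0.75  0.77]
[559.7, 102.0, 100.0, 94.4] [-0.05, 0.02, 0.18, -2.23, -0.05, 1.03]
```

Call:
{"method": "apply_moves", "body": {"rows": [[0,0,0.2,-2.2,-0.05,0.5,0.8],[0,0,0.2,-2.2,-0.05,1,0.8],[0,0,0.2,-2.2,-0.05,1,0.8],[0,0,0.2,-2.2,-0.05,1,0.8]]}}

```text
t: 5.78
tool_pos: [559.5, 104.5, 100.5]
tcp_rot: [-3.141, -0.001, 1.65]
wrist_force: [-0.1, -1.1, 0.5]
finger_gap: 10.9
```

```bash
python3 snap.py w6; python3 go.py 559.7 102 62 94.4
```

```text
5.775 [559.5 104.5 100.5] [-1.7996e+02 -7.0000e-02  9.4540e+01] 0.005035308147785005
t 5.83 pos [559.6 104.2 100.5] rot [-1.7997e+02 -5.0000e-02  9.4530e+01] F [ 0.  -0.3 -0.9] gap 10.8 q [ 0.16  0.79 -0.64  1.85  0.68  0.73  0.79]
[559.7, 102.0, 62.0, 94.4] [-0.03, -0.05, 0.13, -0.23, -0.01, 3.85]
```

View pics/w6.png

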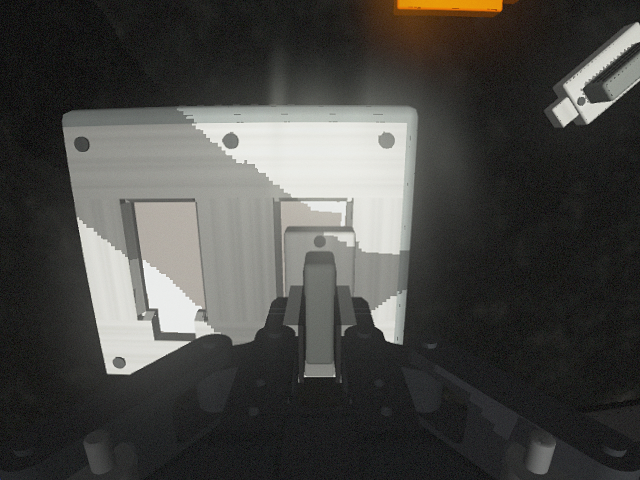

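The carrier hangs over the right-hand pocket (pocket 1). Screws are visible at (82,144), (231,141), (386,140) and (119,362), so I'll use them to check the alignment.

Run:
```python
from h import *
W=np.load("pics/w6.npz")["W"]; P=lambda q,z:px2w("wrist",q,z,W=W)
S=np.array([P(q,40) for q in ((81.5,144),(231,140.5),(386.5,140),(119,362))]); print(np.round(S,1))
# expected from earlier centre
C=np.array([561.4,60.]);t=np.radians(4.42);Rm=np.array([[np.cos(t),-np.sin(t)],[np.sin(t),np.cos(t)]])
for l in ((-66,-80),(-66,0),(-66,80),(66,-80)): print(np.round(C+Rm@l,1))
print("pocket1 back floor edge",P((281,201),30),P((346,203),30), "exp",C+Rm@[-33.5,42])
u=(285+355)/2; print("carrier back top edge at z", [P((u,229),z) for z in (84.5,86.5)], "exp rel", Rm@[-31,0]+[559.5,104.5])
for q in ((285,229),(354,229),(286,295)): print(P(q,86))
```

```text
[[501.9 -25.6  40. ]
 [495.3  54.9  40. ]
 [488.9 134.8  40. ]
 [633.8 -14.9  40. ]]
[501.8 -24.8]
[495.6  54.9]
[489.4 134.7]
[633.4 -14.7]
pocket1 back floor edge [526.58742192  81.39124349  30.        ] [524.8955056  117.99255981  30.        ] exp [524.76281542  99.29334176]
carrier back top edge at z [array([527.91825149, 103.26320368,  84.5       ]), array([527.4357638 , 103.21572319,  86.5       ])] exp rel [528.59219674 102.11092112]
[528.67664827  88.71503126  86.        ]
[526.46049427 117.33308643  86.        ]
[558.37429693  90.69245921  86.        ]
```

Call:
{"method": "apply_moves", "body": {"rows": [[0,0,0.1,-0.3,0.1,1.2,0.8],[0,0,0.1,-0.3,0.1,2.4,0.8],[0,0,0.1,-0.3,0.1,2.8,0.8],[0,0,0.1,-0.3,0.1,2.8,0.8]]}}

```text
t: 6.32
tool_pos: [560.4, 101.4, 71.9]
tcp_rot: [-3.14, -0.001, 1.648]
wrist_force: [-0.6, 0.7, -0.0]
finger_gap: 11.1
```

```bash
python3 snap.py w7; python3 go.py 560.5 101.5 56 94.4
```

```text
6.325 [560.4 101.4  71.9] [-1.7991e+02 -4.0000e-02  9.4450e+01] 0.012684870117639992
t 6.38 pos [560.7 101.5  72.3] rot [-1.7995e+02 -5.0000e-02  9.4440e+01] F [ 0.3  0.3 -0.6] gap 10.9 q [ 0.15  0.83 -0.6   1.87  0.72  0.68  0.76]
[560.5, 101.5, 56.0, 94.4] [-0.05, -0.05, 0.04, 0.0, -0.02, 1.63]
```

View pics/w7.png

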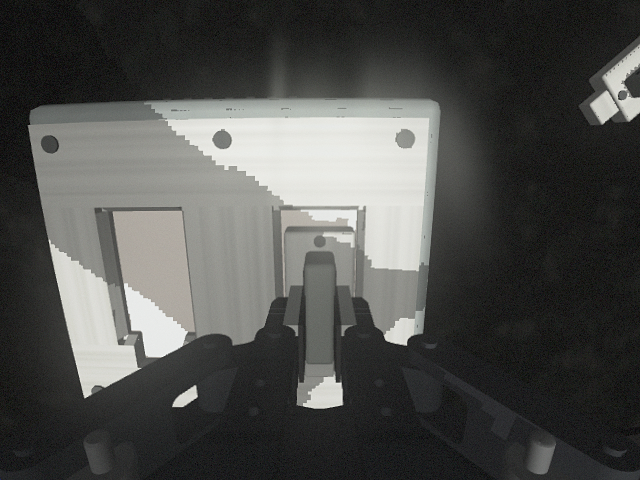

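The carrier (columns 285–355) is centred in the pocket (281–358). Lowering.

Call:
{"method": "apply_moves", "body": {"rows": [[0,0,0,0,0,0.5,0.8],[0,0,0,0,0,1.0,0.8],[0,0,0,0,0,1.4,0.8],[0,0,0,0,0,1.6,0.8],[0,0,0,0,0,1.6,0.8]]}}

```text
t: 7.0
tool_pos: [560.7, 101.6, 56.3]
tcp_rot: [-3.141, -0.001, 1.648]
wrist_force: [-0.8, -0.7, 0.2]
finger_gap: 10.9
```

```bash
python3 snap.py w8; python3 go.py 560.5 101.5 55.5 94.4
```

```text
7.0 [560.7 101.6  56.3] [-1.7995e+02 -6.0000e-02  9.4440e+01] 0.003131742748180658
t 7.05 pos [560.7 101.6  56.3] rot [-1.7995e+02 -6.0000e-02  9.4440e+01] F [-0.1 -0.  -0.7] gap 10.9 q [ 0.13  0.85 -0.58  1.87  0.74  0.65  0.74]
[560.5, 101.5, 55.5, 94.4] [-0.05, -0.06, 0.04, -0.01, -0.02, 0.08]
```

View pics/w8.png

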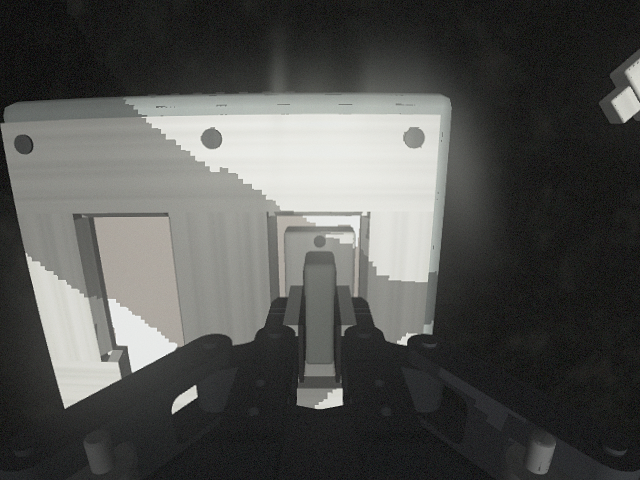

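Call:
{"method": "apply_moves", "body": {"rows": [[0,0,0,0,0,0.05,0.8],[0,0,0,0,0,0.05,1.8],[0,0,0,0,0,0.05,3.5],[0,0,0,0,0,0.05,3.5]]}}

```text
t: 7.55
tool_pos: [560.8, 101.5, 55.8]
tcp_rot: [-3.141, -0.001, 1.648]
wrist_force: [0.6, 0.8, 0.6]
finger_gap: 35.2
```

Call:
{"method": "apply_moves", "body": {"rows": [[0,0,0,0,0,-2,3.5],[0,0,0,0,0,-5,3.5],[0,0,0,0,0,-8,3.5],[0,0,0,0,0,-8,3.5]]}}

```text
t: 8.05
tool_pos: [562.7, 102.3, 139.2]
tcp_rot: [3.137, -0.002, 1.648]
wrist_force: [0.2, 0.9, -0.1]
finger_gap: 34.7
```

```bash
python3 snap.py w9; python3 go.py 435.5 272 110 46
```

```text
8.05 [562.7 102.3 139.2] [ 1.7971e+02 -1.2000e-01  9.4430e+01] 0.041752914241102425
t 8.1 pos [561.7 101.6 137.6] rot [ 1.7987e+02 -7.0000e-02  9.4430e+01] F [ 0.2 -0.  -0.6] gap 34.6 q [ 0.2   0.74 -0.68  1.83  0.63  0.8   0.83]
[435.5, 272.0, 110.0, 46.0] [0.09, -0.13, 48.43, 17.96, -11.27, 2.76]
```

View pics/w9.png

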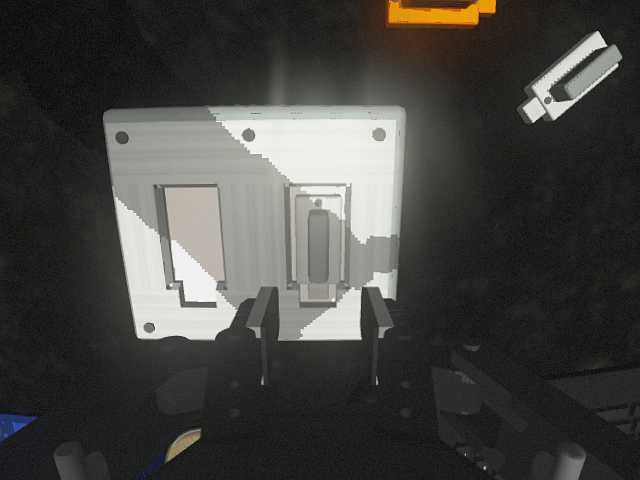

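Carrier 1 is in pocket 1 at about (318,240), with its tab in the slot at (320,290). I'll check its height from the depth image.

```bash
cat > dz.py <<'E'
from h import *
def wz(n,pts,r=2):
    a=np.load(f"pics/{n}.npz"); 
    for q in pts:
        d=np.median(a["d"][q[1]-r:q[1]+r+1,q[0]-r:q[0]+r+1]); c,v=ray("wrist",q,a["W"]); print(q,np.round(c+v*d,1))
E
python3 -c "
from dz import *
wz('w9',[(318,225),(318,260),(300,220),(336,270),(303,270),(192,220),(250,220),(318,293)])"
```

```text
(318, 225) [544.3 101.3  60.3]
(318, 260) [566.2 103.   60.6]
(300, 220) [546.   89.8  42.7]
(336, 270) [578.5 116.   42.5]
(303, 270) [580.1  94.   42.6]
(192, 220) [554.1  15.8  30.7]
(250, 220) [548.9  57.3  40.6]
(318, 293) [596.9 105.3  40.5]
```

Call:
{"method": "apply_moves", "body": {"rows": [[0,0,10,4,-2.5,0,5],[0,0,20,8,-5,0,5],[0,0,30,12,-7.5,0,5],[0,0,40,16,-10,0,5],[0,0,48,18,-11.3,0.5,5]]}}

```text
t: 8.72
tool_pos: [432.9, 274.8, 132.5]
tcp_rot: [-3.141, -0.003, 0.809]
wrist_force: [-0.2, 0.4, 0.0]
finger_gap: 49.9
```

Call:
{"method": "apply_moves", "body": {"rows": [[0,0,0,0.2,-0.2,0,5],[0,0,0,0.2,-0.2,0,5]]}}

```text
t: 8.98
tool_pos: [433.2, 276.9, 132.2]
tcp_rot: [-3.141, -0.002, 0.811]
wrist_force: [0.8, -1.5, -0.4]
finger_gap: 50.4
```

```bash
python3 snap.py w10; python3 go.py 435.5 272 40 46
```

```text
8.975 [433.2 276.9 132.2] [-1.7999e+02 -1.0000e-01  4.6480e+01] 0.027555234703522467
t 9.03 pos [433.6 276.4 132.3] rot [ 1.800e+02 -1.000e-01  4.638e+01] F [0.3 0.5 0.4] gap 50.2 q [-0.34  0.63 -0.42  1.99  0.43  0.61 -0.24]
[435.5, 272.0, 40.0, 46.0] [0.0, -0.1, 0.38, -0.2, 0.44, 9.23]
```

View pics/w10.png

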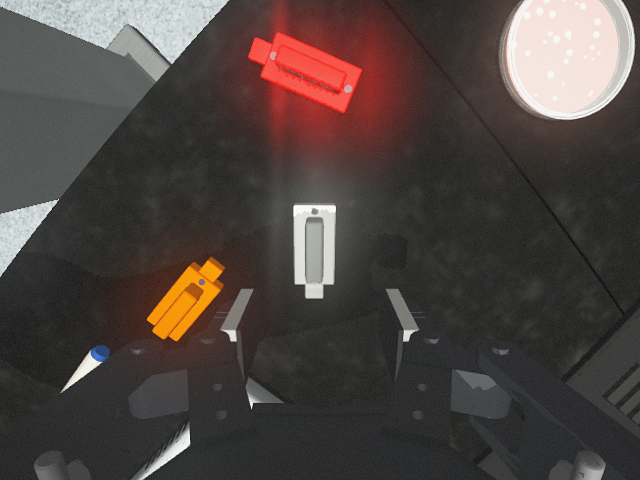

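Carrier 1 is seated: its plate top reads 42.6 against 40.6 on the nest plate and 30.7 on the other floor. Carrier 2 is now at (314,245), aligned.

```bash
python3 - <<'E'
from h import *
W=np.load("pics/w10.npz")["W"]; P=lambda q,z:px2w("wrist",q,z,W=W)
Q=np.array([P(q,12) for q in ((293.3,204.5),(335.8,204.5),(335,284),(294,284))]); 
v=Q[2]+Q[3]-Q[0]-Q[1]; print(Q.mean(0),np.degrees(np.arctan2(v[1],v[0])),np.linalg.norm(v)/2)
E
python3 go.py 435.2 272.2 40 46.3
```

```text
[435.43183443 272.31567256  12.        ] -43.83485037421609 59.95440661089679
t 9.03 pos [433.6 276.4 132.3] rot [ 1.800e+02 -1.000e-01  4.638e+01] F [0.3 0.5 0.4] gap 50.2 q [-0.34  0.63 -0.42  1.99  0.43  0.61 -0.24]
[435.2, 272.2, 40.0, 46.3] [0.0, -0.1, 0.08, -0.21, 0.4, 9.23]
```

Call:
{"method": "apply_moves", "body": {"rows": [[0,0,0.1,-0.2,0.4,4,5],[0,0,0.1,-0.2,0.4,8,5],[0,0,0.1,-0.2,0.4,9,5],[0,0,0.1,-0.2,0.4,9.2,5],[0,0,0.1,-0.2,0.4,9.2,5]]}}

```text
t: 9.65
tool_pos: [436.1, 272.5, 41.3]
tcp_rot: [3.141, -0.004, 0.807]
wrist_force: [0.6, 1.3, 1.0]
finger_gap: 50.2
```

```bash
python3 go.py 435.4 272.3 26 46.2
```

```text
t 9.65 pos [436.1 272.5  41.3] rot [179.98  -0.21  46.26] F [0.6 1.3 1. ] gap 50.2 q [-0.42  0.78 -0.29  2.04  0.54  0.4  -0.33]
[435.4, 272.3, 26.0, 46.2] [0.02, -0.21, 0.06, -0.07, -0.04, 1.53]
```

Call:
{"method": "apply_moves", "body": {"rows": [[0,-0.3,0,-0.05,0,0.8,5],[0,-0.3,0,-0.05,0,1.5,5],[0,-0.3,0,-0.05,0,1.5,3],[0,-0.3,0,-0.05,0,1.5,0.8],[0,-0.3,0,-0.05,0,1.5,0.8]], "force": 40}}

```text
t: 10.28
tool_pos: [435.9, 272.3, 26.4]
tcp_rot: [3.141, 0.001, 0.807]
wrist_force: [-0.7, -0.8, -0.4]
finger_gap: 10.8
```

Call:
{"method": "apply_moves", "body": {"rows": [[0,0,0,0,0,0,0.8],[0,0,0,0,0,0,0.8]]}}

```text
t: 10.52
tool_pos: [435.8, 272.3, 26.4]
tcp_rot: [3.141, 0.001, 0.808]
wrist_force: [0.1, 0.4, -0.4]
finger_gap: 10.7
```

```bash
python3 go.py 435.4 272.3 130 46.2 566 17.6 130 94.4
```

```text
t 10.53 pos [435.8 272.3  26.4] rot [1.7998e+02 8.0000e-02 4.6270e+01] F [ 0.1  0.4 -0.4] gap 10.7 q [-0.44  0.8  -0.27  2.04  0.55  0.37 -0.34]
[435.4, 272.3, 130.0, 46.2] [0.02, 0.08, 0.07, -0.04, -0.03, -10.36]
[566.0, 17.6, 130.0, 94.4] [-0.02, 0.09, -48.13, -9.42, 27.01, -10.34]
```

Call:
{"method": "apply_moves", "body": {"rows": [[0,0,0,0,0,-5,0.8],[0,0,0,0,0,-10,0.8],[0,0,-10,-1.9,5.4,-10.5,0.8],[0,0,-20,-3.8,10.8,-10.5,0.8],[0,0,-30,-5.7,16.2,-10.5,0.8]]}}

```text
t: 11.15
tool_pos: [514.3, 117.6, 131.9]
tcp_rot: [3.141, 0.001, 1.337]
wrist_force: [0.7, 0.4, -1.3]
finger_gap: 11.0
```

```bash
python3 go.py 565.2 18 110 94.4
```

```text
t 11.15 pos [514.3 117.6 131.9] rot [1.7998e+02 7.0000e-02 7.6610e+01] F [ 0.7  0.4 -1.3] gap 11.0 q [ 0.12  0.68 -0.6   1.95  0.6   0.69  0.48]
[565.2, 18.0, 110.0, 94.4] [0.01, 0.08, -17.79, -8.51, 7.26, 2.2]
```

Call:
{"method": "apply_moves", "body": {"rows": [[0,0,-9,-4.3,3.6,0,0.8],[0,0,-18,-8.5,7.3,0.5,0.8],[0,0,-18,-8.5,7.3,2,0.8],[0,0,-18,-8.5,7.3,3,0.8],[0,0,-18,-8.5,7.3,3,0.8]]}}

```text
t: 11.78
tool_pos: [564.4, 19.7, 101.3]
tcp_rot: [-3.139, 0.001, 1.654]
wrist_force: [0.2, -0.2, -1.0]
finger_gap: 10.4
```

```bash
python3 snap.py w11; python3 go.py 565.2 18 73 94.4
```

```text
11.775 [564.4  19.7 101.3] [-1.7988e+02  4.0000e-02  9.4770e+01] 0.019631571818078553
t 11.82 pos [564.9  19.9 102. ] rot [-1.7995e+02  5.0000e-02  9.4790e+01] F [-0.3  0.4 -0.5] gap 11.1 q [ 0.33  0.79 -0.67  1.86  0.71  0.74  0.91]
[565.2, 18.0, 73.0, 94.4] [-0.05, 0.05, 0.39, -0.19, 0.01, 2.9]
```

View pics/w11.png

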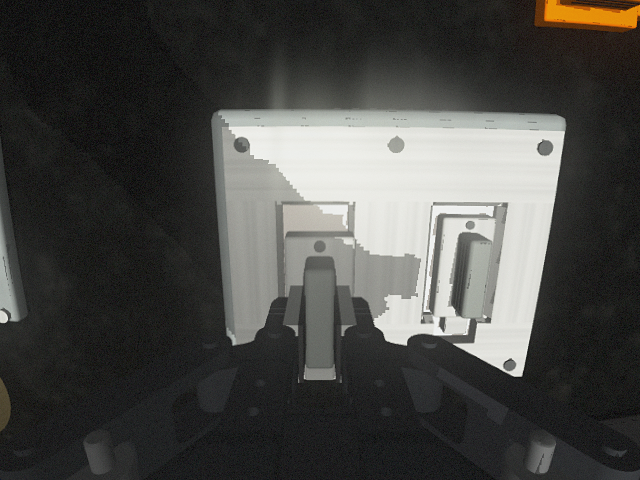

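Run:
```python
from h import *
W=np.load("pics/w11.npz")["W"]; P=lambda q,z:px2w("wrist",q,z,W=W)
print([np.round(P(q,40)[:2],1) for q in ((241,145),(396,145),(545,148))],"exp 501.8,-24.8 495.6,54.9 489.4,134.7")
a,b=P((285,235),87),P((355,235),87); print("carrier back mid",(a+b)/2, b-a)
print("floor back",P((284,204.5),30),P((348,204.5),30))
```

```text
[array([502.3, -25.2]), array([495.7,  55. ]), array([489.3, 135.5])] exp 501.8,-24.8 495.6,54.9 489.4,134.7
carrier back mid [534.9739873   18.52586276  87.        ] [-2.38815831 29.1363051   0.        ]
floor back [533.50286773  -1.91793389  30.        ] [530.54080127  34.2509333   30.        ]
```

Call:
{"method": "apply_moves", "body": {"rows": [[0,0,0.4,-0.2,0.05,1.4,0.8],[0,0,0.4,-0.2,0.05,2.7,0.8],[0,0,0.4,-0.2,0.05,2.9,0.8],[0,0,0.4,-0.2,0.05,2.9,0.8]]}}

```text
t: 12.32
tool_pos: [565.5, 18.1, 72.7]
tcp_rot: [-3.14, 0.001, 1.648]
wrist_force: [0.1, -0.2, 0.2]
finger_gap: 10.9
```

```bash
python3 snap.py w12; python3 go.py 565.2 17.7 56 94.4
```

```text
12.325 [565.5  18.1  72.7] [-1.7993e+02  4.0000e-02  9.4400e+01] 0.00809898786790189
t 12.38 pos [565.7  18.1  73. ] rot [-1.7996e+02  4.0000e-02  9.4400e+01] F [-0.6  0.2 -0.6] gap 10.6 q [ 0.31  0.83 -0.63  1.88  0.75  0.69  0.87]
[565.2, 17.7, 56.0, 94.4] [-0.04, 0.04, -0.0, -0.03, -0.05, 1.7]
```

View pics/w12.png

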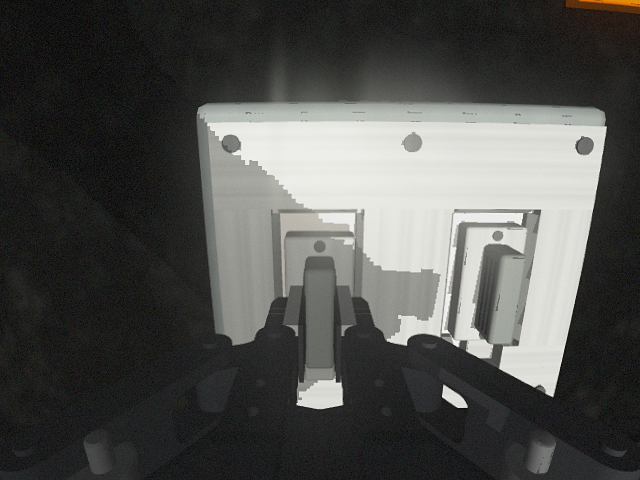

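The carrier (285–355) is centred in pocket 2. Lowering and releasing.

Call:
{"method": "apply_moves", "body": {"rows": [[0,0,0,0,-0.03,0.6,0.8],[0,0,0,0,-0.03,1.2,0.8],[0,0,0,0,-0.03,1.6,0.8],[0,0,0,0,-0.03,1.7,0.8],[0,0,0,0,-0.03,1.7,0.8]]}}

```text
t: 13.0
tool_pos: [565.2, 18.0, 56.4]
tcp_rot: [-3.141, 0.001, 1.648]
wrist_force: [-1.5, -0.9, 5.1]
finger_gap: 10.7
```

```bash
python3 go.py 565.2 17.7 56 94.4
```

```text
t 13.0 pos [565.2  18.   56.4] rot [-1.7995e+02  8.0000e-02  9.4400e+01] F [-1.5 -0.9  5.1] gap 10.7 q [ 0.3   0.85 -0.61  1.88  0.78  0.66  0.85]
[565.2, 17.7, 56.0, 94.4] [-0.05, 0.08, -0.0, -0.03, -0.01, 0.04]
```

Now touching the floor (5 N). Releasing.

Call:
{"method": "apply_moves", "body": {"rows": [[0,0,0,0,0,0,1.8],[0,0,0,0,0,0,3.5],[0,0,0,0,0,0,3.5],[0,0,0,0,0,0,3.5]]}}

```text
t: 13.5
tool_pos: [565.2, 18.0, 56.3]
tcp_rot: [-3.141, 0.001, 1.648]
wrist_force: [0.2, -0.3, -0.5]
finger_gap: 34.8
```

Call:
{"method": "apply_moves", "body": {"rows": [[0,0,0,0,0,-3,3.5],[0,0,0,0,0,-7,3.5],[0,0,0,0,0,-10,3.5],[0,0,0,0,0,-10,3.5]]}}

```text
t: 14.0
tool_pos: [566.8, 18.5, 158.5]
tcp_rot: [3.138, 0.001, 1.647]
wrist_force: [0.8, -0.2, -1.0]
finger_gap: 35.1
```

```bash
python3 snap.py w13; python3 go.py 480 -200 210 94
```

```text
14.0 [566.8  18.5 158.5] [1.7979e+02 7.0000e-02 9.4380e+01] 0.04043931855109359
t 14.05 pos [565.8  18.  156.9] rot [1.7996e+02 9.0000e-02 9.4370e+01] F [-0.7 -0.3 -0.2] gap 35.1 q [ 0.37  0.72 -0.73  1.83  0.63  0.85  0.97]
[480.0, -200.0, 210.0, 94.0] [0.04, 0.09, 0.37, -21.09, -10.21, -5.28]
```

View pics/w13.png

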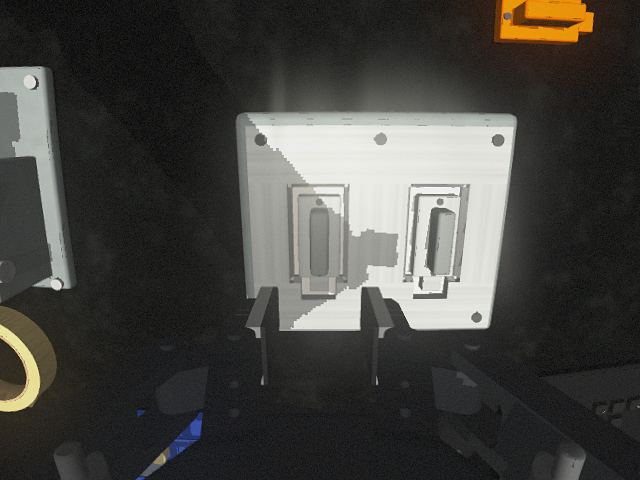

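```bash
python3 -c "
from dz import *
wz('w13',[(318,225),(318,260),(305,220),(335,270),(307,200),(335,200),(438,215),(440,255),(420,220),(420,265),(380,200),(380,160),(430,288)])"; python3 go.py 500 -215 210 92
```

```text
(318, 225) [552.9  17.6  60.4]
(318, 260) [576.8  19.3  60.5]
(305, 220) [554.2   8.5  42.5]
(335, 270) [589.5  32.6  42.7]
(307, 200) [540.    8.9  42.4]
(335, 200) [538.5  28.2  42.8]
(438, 215) [540.5  95.4  58.9]
(440, 255) [567.1 100.6  60.8]
(420, 220) [548.   88.9  42.8]
(420, 265) [581.2  94.   42.7]
(380, 200) [536.4  59.4  41. ]
(380, 160) [509.3  56.2  41. ]
(430, 288) [599.4 105.1  40.5]
t 14.05 pos [565.8  18.  156.9] rot [1.7996e+02 9.0000e-02 9.4370e+01] F [-0.7 -0.3 -0.2] gap 35.1 q [ 0.37  0.72 -0.73  1.83  0.63  0.85  0.97]
[500.0, -215.0, 210.0, 92.0] [0.04, 0.09, 2.37, -22.74, -8.33, -5.27]
```

Call:
{"method": "apply_moves", "body": {"rows": [[0,0,0,-5,-1.5,-1.2,2],[0,0,1,-10,-3,-2.4,0],[0,0,2,-15,-5,-3.8,0],[0,0,2.5,-20,-7,-5.2,0],[0,0,2.5,-22.8,-8.3,-5.2,0]]}}

```text
t: 14.68
tool_pos: [498.8, -219.1, 208.5]
tcp_rot: [-3.141, 0.003, 1.6]
wrist_force: [0.9, 0.4, -0.5]
finger_gap: -0.4
```

Call:
{"method": "apply_moves", "body": {"rows": [[0,0,0,0,0,0,0],[0,0,0,0,0,0,0]]}}

```text
t: 14.92
tool_pos: [498.6, -218.1, 207.6]
tcp_rot: [-3.14, 0.001, 1.6]
wrist_force: [-0.1, 1.3, 0.1]
finger_gap: -0.0
```

```bash
python3 snap.py w14
```

```text
14.925 [ 498.6 -218.1  207.6] [-1.799e+02  6.000e-02  9.169e+01] 0.023008586741810718
```

View pics/w14.png

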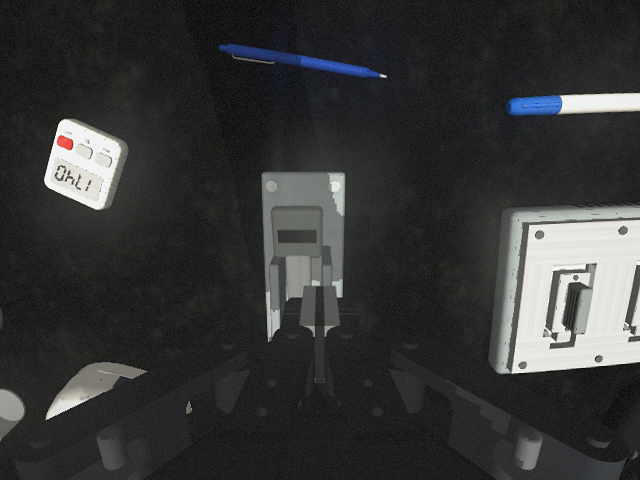

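Both carriers are flat: all sampled corners read 42.4–42.8. In this view the lever pad is at (297,230) and the base front edge at row 173, columns 262–345.

Run:
```python
from h import *
a=np.load("pics/w14.npz"); crop(a["p"],245,160,365,350,3.1,"pics/w14c.png")
from dz import wz
wz("w14",[(280,213),(315,213),(297,220),(280,250),(315,250),(269,262),(327,262),(297,180)],1)
```

```text
(280, 213) [ 476.7 -243.   110. ]
(315, 213) [ 476.  -220.4  110.2]
(297, 220) [ 481.2 -232.   109.1]
(280, 250) [ 504.1 -243.8  101.8]
(315, 250) [ 503.5 -219.8  101.7]
(269, 262) [ 543.8 -263.7   12.2]
(327, 262) [ 524.3 -210.1   65.1]
(297, 180) [ 465.5 -237.9   12.6]
```

View pics/w14c.png

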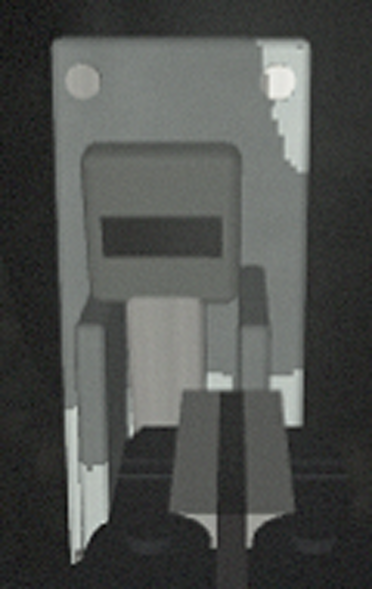

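```bash
python3 - <<'E'
from h import *
W=np.load("pics/w14.npz")["W"]
P=lambda q,z:px2w("wrist",((q[0]+.5)/3.1+245-.5,(q[1]+.5)/3.1+160-.5),z,W=W)
a,b=P((52,40),12),P((310,40),12); print("front",a,b,(a+b)/2,np.degrees(np.arctan2(*(a-b)[[0,1]])))
a,b=P((83,81),12),P((278,81),12); print("screws",a,b,(a+b)/2)
print("cheek fronts z70",P((90,325),70),P((255,325),70))
c,v=ray("wrist",(297,231),W); print("pad",c+v*((104.4-c[2])/v[2]))
print("edges",P((85,220),104.4),P((239,220),104.4))
E
python3 go.py 482 -231.7 130 91
```

```text
front [ 459.73979317 -269.81895433   12.        ] [ 457.74373777 -195.45613855   12.        ] [ 458.74176547 -232.63754644   12.        ] 178.46242918327312
screws [ 471.33779883 -260.90522581   12.        ] [ 469.80501929 -204.2221977    12.        ] [ 470.57140906 -232.56371175   12.        ]
cheek fronts z70 [ 525.91360088 -252.13486496   70.        ] [ 524.72481596 -210.27989571   70.        ]
pad [ 489.71827243 -232.19112888  104.4       ]
edges [ 489.92200842 -248.86431998  104.4       ] [ 489.00266021 -215.66027999  104.4       ]
t 14.97 pos [ 499.  -217.4  207.9] rot [-1.7993e+02  6.0000e-02  9.1770e+01] F [-0.1  0.3 -0. ] gap 0.1 q [ 0.87  0.64 -0.81  1.84  0.57  0.92  1.4 ]
[482.0, -231.7, 130.0, 91.0] [-0.07, 0.06, 0.77, -1.37, -1.74, 7.79]
```

Call:
{"method": "apply_moves", "body": {"rows": [[0,0,0.4,-1,-1.2,2.5,0],[0,0,0.4,-1.4,-1.5,5,0],[0,0,0.4,-1.4,-1.5,7.5,0],[0,0,0.4,-1.4,-1.5,7.8,0],[0,0,0.4,-1.4,-1.5,7.8,0]]}}

```text
t: 15.6
tool_pos: [485.2, -230.6, 130.3]
tcp_rot: [-3.141, 0.0, 1.597]
wrist_force: [-0.1, 1.0, 0.3]
finger_gap: -0.2
```

```bash
python3 snap.py w15; python3 -c "
from bench import robot; print(robot.tip_extent)"; python3 go.py 484 -232.2 112 91.4
```

```text
15.6 [ 485.2 -230.6  130.3] [-1.7998e+02  2.0000e-02  9.1490e+01] 0.015931291176291766
11.0
t 15.65 pos [ 485.4 -231.   130.7] rot [1.7998e+02 6.0000e-02 9.1460e+01] F [-0.6 -0.   0.1] gap 0.3 q [ 0.85  0.72 -0.72  1.92  0.69  0.76  1.33]
[484.0, -232.2, 112.0, 91.4] [0.02, 0.06, 0.06, -0.11, -0.14, 1.87]
```

View pics/w15.png

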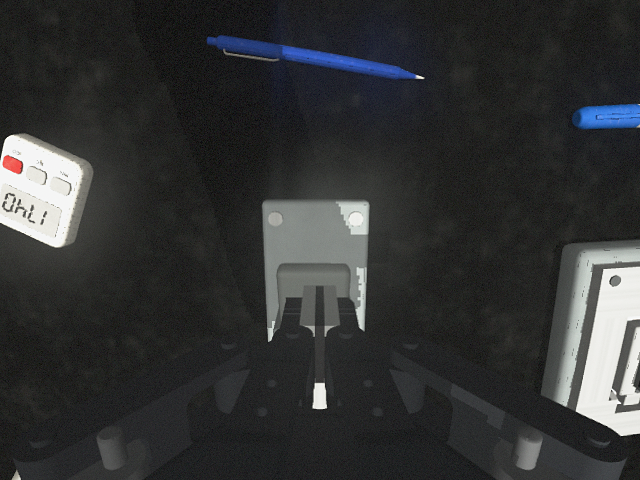

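The closed fingertips are above the pad (pad columns 277–351, fingers centred at 320). Pressing down in steps.

Call:
{"method": "apply_moves", "body": {"rows": [[0,0,0,-0.15,-0.1,1,0],[0,0,0,-0.15,-0.1,1.8,0],[0,0,0,-0.15,-0.1,2.4,0],[0,0,0,-0.15,-0.1,3,0],[0,0,0,-0.15,-0.1,3.5,0]]}}

```text
t: 16.27
tool_pos: [484.0, -232.7, 95.3]
tcp_rot: [-3.141, 0.001, 1.596]
wrist_force: [-2.2, 0.2, 4.3]
finger_gap: -0.2
```

```bash
python3 go.py 484 -232.2 81 91.4
```

```text
t 16.27 pos [ 484.  -232.7   95.3] rot [-1.7996e+02  6.0000e-02  9.1440e+01] F [-2.2  0.2  4.3] gap -0.2 q [ 0.82  0.77 -0.67  1.95  0.75  0.69  1.28]
[484.0, -232.2, 81.0, 91.4] [-0.04, 0.06, 0.04, 0.05, 0.0, 1.43]
```

Call:
{"method": "apply_moves", "body": {"rows": [[0,0,0,0,0,0.5,0],[0,0,0,0,0,0.9,0],[0,0,0,0,0,1.2,0],[0,0,0,0,0,1.35,0],[0,0,0,0,0,1.35,0]]}}

```text
t: 16.9
tool_pos: [483.1, -232.7, 81.5]
tcp_rot: [-3.139, 0.001, 1.596]
wrist_force: [-5.4, 0.7, 5.8]
finger_gap: -0.0
```

```bash
python3 snap.py w16
python3 - <<'E'
from h import *
p,d=cams.camera("side"); np.savez("pics/s16.npz",p=p,d=d)
x,y=w2px("side",[540,-232,60]); x,y=int(x),int(y); print(x,y)
crop(p,x-60,y-50,x+60,y+40,6,"pics/s16c.png")
p,d=cams.camera("top"); x,y=w2px("top",[540,-232,60]); x,y=int(x),int(y); print(x,y)
crop(p,x-50,y-50,x+50,y+50,6,"pics/t16c.png")
E
python3 go.py 484 -232.2 81 91.4
```

```text
16.9 [ 483.1 -232.7   81.5] [-1.7986e+02  7.0000e-02  9.1440e+01] 0.002339408050202125
375 220
413 241
t 17.05 pos [ 483.1 -232.7   81.5] rot [-1.7986e+02  7.0000e-02  9.1440e+01] F [-4.8 -0.5  5.9] gap 0.0 q [ 0.81  0.79 -0.64  1.95  0.77  0.66  1.26]
[484.0, -232.2, 81.0, 91.4] [-0.14, 0.07, 0.04, 0.05, 0.09, 0.05]
```

View pics/s16c.png

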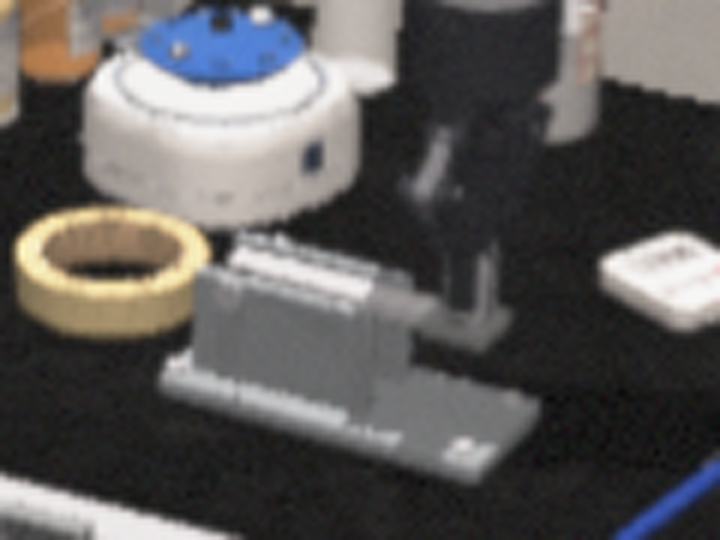

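View pics/w16.png

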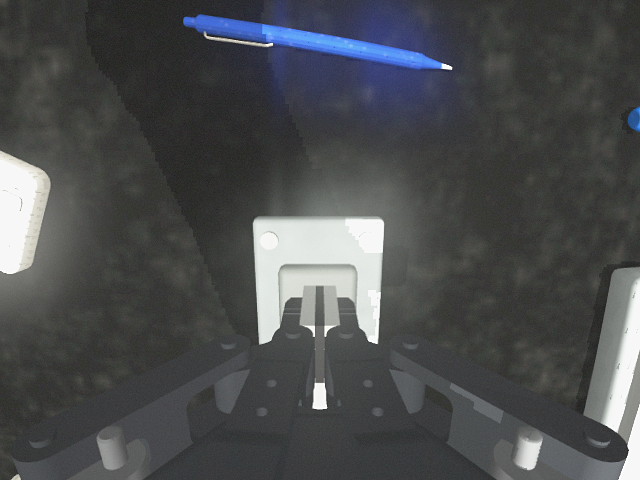

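The fingers now hold the pad at force (−5, 0, 6) N, and the side view shows the lever lying along the cheek tops. Next I'll measure the pad height.

Run:
```python
from h import *
a=np.load("pics/w16.npz"); W=a["W"]; crop(a["p"],240,205,400,330,4.5,"pics/w16c.png")
from dz import wz
wz("w16",[(285,270),(318,270),(350,270),(318,276),(290,280),(348,280),(290,290),(262,260),(370,300),(269,225)],1)
s=np.load("pics/s16.npz"); Ws=wfc("side")
for q in [(427/6+315,327/6+170),(330,212),(345,215),(365,217),(380,220),(490/6+315,330/6+170)]:
    i,j=int(round(q[1])),int(round(q[0])); c,v=ray("side",(j,i),Ws); print((j,i),np.round(c+v*s["d"][i,j],1))
```

```text
(285, 270) [ 468.5 -246.6   69.7]
(318, 270) [ 468.1 -232.7   70. ]
(350, 270) [ 467.7 -219.2   70.1]
(318, 276) [ 470.3 -232.6   71.1]
(290, 280) [ 472.5 -244.4   70.8]
(348, 280) [ 471.9 -219.9   70.9]
(290, 290) [ 476.9 -244.3   71.3]
(262, 260) [ 483.5 -265.2   12.7]
(370, 300) [ 507.4 -200.5   12.7]
(269, 225) [ 462.5 -260.9   12.2]
(386, 224) [ 496.8 -215.8   67.4]
(330, 212) [ 743.9 -299.2    3.9]
(345, 215) [ 669.8 -271.5   25.2]
(365, 217) [ 569.9 -221.    67.9]
(380, 220) [ 523.4 -228.5   67.5]
(397, 225) [ 464.  -221.3   71.1]
```

View pics/w16c.png

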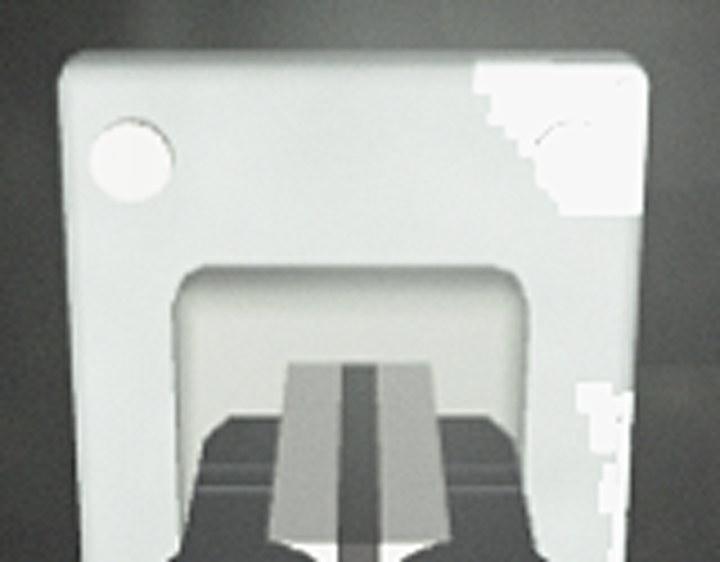

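View pics/t16c.png

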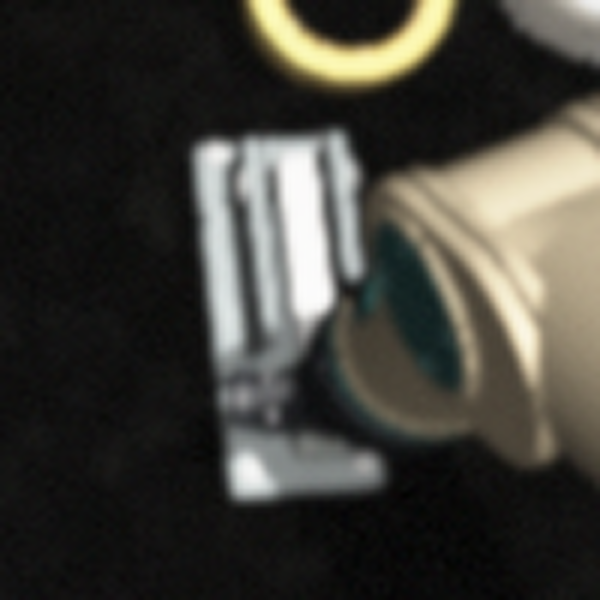

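The pad reads about 70.7 (bias-corrected) and is level; the tip is at 70.5. One small correction downward.

Call:
{"method": "apply_moves", "body": {"rows": [[0,0,0,0,0,0.03,0],[0,0,0,0,0,0.05,0],[0,0,0,0,0,0.05,0],[0,0,0,0,0,0.05,0]]}}

```text
t: 17.55
tool_pos: [483.0, -232.7, 81.1]
tcp_rot: [-3.139, 0.001, 1.596]
wrist_force: [-2.2, 0.5, 5.1]
finger_gap: 0.0
```

```bash
python3 snap.py w17; python3 -c "
from dz import *
wz('w17',[(285,275),(350,275),(290,280),(348,280),(290,285),(348,285),(290,290),(300,225),(269,225),(262,260)],1)"; python3 go.py 483 -232.7 81 91.4
```

```text
17.55 [ 483.  -232.7   81.1] [-1.7986e+02  8.0000e-02  9.1440e+01] 0.0016516601249338375
(285, 275) [ 470.1 -246.4   70.9]
(350, 275) [ 469.7 -219.2   70.4]
(290, 280) [ 472.6 -244.4   70. ]
(348, 280) [ 471.7 -220.    71. ]
(290, 285) [ 474.6 -244.4   70.7]
(348, 285) [ 474.  -219.8   70.9]
(290, 290) [ 476.9 -244.4   70.7]
(300, 225) [ 461.9 -243.2   12.5]
(269, 225) [ 462.4 -260.9   12. ]
(262, 260) [ 483.5 -265.2   12.2]
t 17.6 pos [ 483.  -232.7   81.1] rot [-1.7986e+02  8.0000e-02  9.1440e+01] F [-3.   0.5  6.1] gap 0.1 q [ 0.81  0.79 -0.64  1.95  0.77  0.66  1.26]
[483.0, -232.7, 81.0, 91.4] [-0.14, 0.08, 0.04, 0.0, -0.0, 0.01]
```

```bash
python3 -c "
from bench import robot,sign_off
print(robot.get_obs()['wrist_force']); print(sign_off())"
```

```text
[-3.04759846  0.53317202  6.12882585]
the job is handed in; nothing more can be done
None
```

Both carriers are in their pockets with the tabs in the slots. After that, I pressed the switch lever to level and handed the job in at about 17.6 s, still holding it there.

- **Carriers:** After release, the plate tops read 42.4–42.8 mm at every point I sampled, against 40.5–41 mm on the nest plate. That means both are fully down and flat.
- **Lever:** The fingertips are at about 70.1 mm and the pad reads about 70.3 mm after correcting for depth bias, against 70 mm for level. The pad is not tilted in the wrist camera's depth image. The upward push is about 6 N, as expected at 0.30 rad, with about 3 N of sideways drag.
- **Disagreements:** The side camera put the lever top about 2 mm lower, at 67–68 mm, which is about its calibration error, so I relied on the wrist camera and the tip height. My estimates of the switch's x position differed by about 4 mm; I took the middle, and the fingertips are well on the pad.
- **Other objects:** I did not touch the orange or red look-alikes or the other objects. I did not take a final picture of every one of them.

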